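# Turn the finished core's status paddle over

## Task

Two job stands on the bench each carry a workpiece and a see-saw status paddle that shows a straight bar. The small finned core has been finished: push the paddle of its stand with the fingertips, gently, over its pivot to the other side until it lies flat on its rests there and shows its ring face. Do not turn the paddle of the stand that carries the plain graphite block, and leave the workpieces, the jar and the oilstone where they are.

Things in the scene. Friction and masses are not known exactly. Their poses are not given: they have to be found in the camera images.
- core_stand: Stand fixed to the bench that carries the finned core (both look alike). Dark steel base plate 122 (x) x 164 (y) x 8 mm, from x = -34 to +88 mm. Origin on the bench straight under the paddle's pivot; x along the pivot axis to the workpiece (away from the robot, yaw within 0.3 rad), y left, z up. Rest posts, 8 mm thick, at x = +-13, y = +-64 mm, tops 78 mm up, carry the flat blade on either side.
- core_pivot (a point): Middle of the pivot of the finned core's paddle, 80 mm above the bench; axes as the stand's, pivot axis along x. The pivot runs between two upright cheeks at x = +-28 mm (8 mm thick in x, 18 mm wide in y, tops 89 mm above the bench), which are part of the stand.
- core_paddle (a joint): Angle of the finned core's paddle. 0: blade flat toward the stand's +y, raised bar on its upper face; pi/2: blade straight up; pi: blade flat toward -y, raised ring on its upper face. Starts at 0 to 0.25; stops at 0 and pi. A stiff hinge (0.035 N m friction) keeps it at any angle: it does not fall by itself. Paddle mass about 45 g.
- core_paddle_end (a point): Middle of the outer edge of the blade of the finned core's paddle. The paddle is a 4 mm aluminium plate; its blade is 40 mm wide (along the pivot axis) and runs from 12 to 78 mm from the pivot. y of the point points outward along the blade, x along the pivot axis.
- core_tail_end (a point): Middle of the outer edge of the same paddle's tail, 4 mm thick, 20 mm wide, which reaches 48 mm from the pivot, opposite the blade and in line with it: pressing the tail down raises the blade.
- block_stand: The other, identical job stand, which carries the graphite block. Origin and axes as for core_stand.
- block_paddle_end (a point): Middle of the outer edge of the blade of the graphite block's paddle (same sizes); this paddle must stay as it is.
- fin_core: Finished finned core, 28 x 30 x 57 mm, block with thin fins on top, stands loose on the plate of core_stand, 60 mm behind the pivot axis. Origin at the centre of its underside.
- graphite_electrode: Dark graphite block, 82 x 44 x 76 mm, stands loose on the plate of block_stand with its long side along the pivot's crosswise direction (stand's y), 60 mm behind the pivot axis. Origin at the centre of its underside.
- paste_jar: Round paste jar with a black lid, 55 mm diameter, 46 mm high, loose on the bench. Origin at the centre of its underside.
- oilstone_block: Grey oilstone, 72 x 30 x 22 mm, loose on the bench. Origin at the centre of its underside.
- divider_edge (a point): Foot of the near end of the upright divider panel on the bench to the right of the work, fixed. From this point it runs straight away from the robot (+x), 24 mm thick, up to 360 mm high. A hand that comes from its right side must first draw back toward the robot and pass in front of this end. A low vice (72 mm high) stands 0.55 m and more ahead, right of the middle.

How it is judged:
On the way:
1. the finned core's paddle is raised past upright (value of joint core_paddle above 1.65 rad).
At the end, for the whole second after the job is handed in: The finned core's paddle lies flat on the far side, ring face up (joint above 3.04 of 3.14 rad, about 6 degrees), at rest; the graphite block's paddle end is within 12 mm of its start, and the core, the block, the jar and the oilstone are within 10 mm of theirs (value of joint core_paddle above 3.04 rad and velocity of joint core_paddle between -0.1 and 0.1 rad/s and distance of block_paddle_end from where it was at the start of the episode below 0.012 m and distance of each of fin_core, graphite_electrode, paste_jar, oilstone_block from where it was at the start of the episode below 0.01 m); the robot touches nothing.
It fails at once if the graphite block's paddle was turned (its end moved more than 12 mm) (distance of block_paddle_end from where it was at the start of the episode above 0.012 m).
It fails at once if a workpiece, the jar or the oilstone was lifted, carried or pushed more than 10 mm (distance of any of fin_core, graphite_electrode, paste_jar, oilstone_block from where it was at the start of the episode above 0.01 m).
It fails at once if the stand or its paddle was pressed with more than 40 N (contact force between the arm and core_stand above 40 N).
It fails at once if the stand or its paddle was pressed with more than 40 N by the fingers (contact force between the fingers and core_stand above 40 N).
It also fails if it takes over 48 s, if anything falls off the work surface, if the arm or the gripper's body presses on something with over 40 N, if the wrist force passes 120 N, or if a joint passes its speed limit or range.

## Robot

A 6-joint arm with a two-finger parallel gripper is mounted at the origin on a cart in front of the work surface, level with it; the furniture and walls round the work are solid. World frame = base frame: x ahead of the robot, y to its left, z up, the work surface at z = 0. Lengths are in m, angles in rad, forces in N, time in s.
With the tool pointing down it reaches from about 0.375 to 0.9 m from the base axis. Payload 3.1 kg.
Tool frame: the origin (TCP) lies on the centre line of the jaws, within the pads' length; the fingertips stand 8 mm ahead of it and the grasp point (between the pads) lies 11 mm behind it (robot.tip_extent is the distance from the TCP to the fingertips, in m); y points along the fingers, z is the direction in which the jaws open and shut, and the axes are right-handed (so a half turn about y gives the same grasp; the last joint's range is limited). The gripper opens to 87 mm and grips with 3 to 60 N. Pads are 19 mm wide; open, the fingers measure 117 mm over their backs; the gripper's body (75 mm by 190 mm) begins 51 mm behind the grasp point.
Start: joints at [0.978, 0.527, 1.433, -0, 1.181, -0.178], TCP at [0.252, 0.572, 0.231] pointing down, gripper open.
Joint ranges: [-3.08, 3.08], [-0.75, 2.2], [0.22, 2.44], [-1.43, 4.57], [0, 2.65], [-2.85, 2.85]. Speed limits (rad/s): [2.79, 2.79, 3.14, 3.14, 3.14, 3.14].

## Interface

Orientations are given as a unit quaternion [x, y, z, w].
In Python, from rig import robot gives the robot as it stands.
- The arm moves only by the shell command python3 -m crank 'ROWS' [FORCE]. ROWS is JSON, a list that holds one entry, the list of rows, each a list of 7 numbers: the turn, a rotation vector about the tool's x, y, z in degrees, then the shift along the tool's x, y, z in m, then the opening in per cent of the stroke, from 0 (shut) to 100 (fully open). In form: [[[ax, ay, az, dx, dy, dz, gripper], ...]]. A call has exactly 5 rows; each row shifts and turns the commanded pose from where the row before left it, along the tool's axes as they then stand; what a row does not reach is not made up. A row lasts 1/8 s, in which the tool goes at most 62.5 mm and 10.7 degrees, less where a joint would pass 70% of its speed; a pose out of reach is approached as far as the arm can. A call with a gripper value outside its range is refused whole. The fingers move at their own pace and stop on an object; FORCE is the grip in N (left out, the last holds). Time passes only in rows, so rows that do not move let the fingers close, or fill a call up. It gives the time, the measured TCP pose, the force and the opening at its end, in the units of the state.
- robot.get_obs(): the state, without advancing time (a new reading comes with each control period).
- robot.camera(name): name is "side" or "top" or "wrist"; returns a dict with "img" (384x512x3 uint8, red, green, blue), "K" (3x3 intrinsics, pixels), "R" (3x3) and "t" (3): a world point X has camera coordinates R X + t; the wrist camera has in their place "T_tool_cam" (4x4, takes a point from camera to tool coordinates, whose origin is the TCP and whose axes are the tool frame's). Camera axes: x right, y down, z forward; pixel columns grow to the right and rows downward; lengths in m; the calibration is good to about 2 mm. The wrist camera is an equidistant fisheye: a pixel r from the principal point sees the ray r / f radians off the axis. A picture is of the moment at which its call begins: read the wrist's pose just before it. There is no depth.
- robot.hand_in(): hands the job in, once; it reports no verdict.
Trained networks look in a picture, given as the dict that the camera call returned (one of the last four; its "shot" number tells which), for a name from the list of things; names that differ only in an ending like _2 or _b are one class to them, and where a whole thing is asked for, a point or a joint stands for the part that bears it (a point fixed in the world has none). Each returns a list of dicts, best first, with "conf" (0 to 1); they miss things now and then, are a little off and sometimes report something else, mostly with a low value. They report only what shows in the picture. A call takes as long as a camera call.
- robot.spot_in(picture, thing): "at" ([row, column] in pixels, amid what is visible of it).
The state is a dict: "time": time; "q": joint angles; "joint_velocities": joint speeds; "joint_torque": joint torques, N m; "position": TCP position; "tool_rot": TCP orientation; "ft_force": force on the tool from outside, world axes, zero at the start; "moment": the same for the moment, N m; "grip_width": finger opening in m.
Only numpy, scipy, OpenCV 4.12 (cv2) and the standard library are available. Lean on these libraries where they do the work, as an engineer would, in place of code of your own. Each camera call takes 0.05 s, during which the arm holds its last target.

## Working session

There is one attempt and no reset: what is moved stays moved. The work goes in short steps, Python scripts to look and compute and a shell command to move; the robot and the scene stay as the last step left them, time stands still between calls to the robot, and variables do not carry over. Pictures are saved under pics/ and viewed, and the job is handed in when it is done.

```bash
ls; mkdir -p pics
cat > h.py <<'E'
import numpy as np, cv2
from rig import robot
from scipy.spatial.transform import Rotation as Ro
def save(c,n): cv2.imwrite(f'pics/{n}.png',c['img'][:,:,::-1])
E
python3 - <<'E'
from h import *
o=robot.get_obs()
for k,v in o.items(): print(k,np.round(v,3))
print(robot.tip_extent, Ro.from_quat(o['tool_rot']).as_matrix().round(3))
for n in ['side','top']:
    c=robot.camera(n); save(c,n+'0'); print(n,c['K'],c['R'].round(3),c['t'],c['shot'])
    for th in ['core_stand','core_pivot','core_paddle','core_paddle_end','core_tail_end','block_stand','block_paddle_end','fin_core','graphite_electrode','paste_jar','oilstone_block','divider_edge']:
        try: print(th,[(np.round(d['at'],0),round(d['conf'],2)) for d in robot.spot_in(c,th)][:3])
        except Exception as e: print(th,e)
E
```

```text
pics
time 0.0
q [ 0.978  0.528  1.434 -0.     1.181 -0.179]
joint_velocities [-0.002 -0.001 -0.     0.     0.001 -0.   ]
joint_torque [  0.    -44.004 -17.659   0.064   0.058  -0.   ]
position [0.251 0.571 0.23 ]
tool_rot [ 0.693 -0.146  0.145 -0.691]
ft_force [0.067 0.022 0.405]
moment [-0.013  0.027 -0.025]
grip_width 0.087
0.008 [[ 0.915 -0.001  0.403]
 [-0.403 -0.002  0.915]
 [-0.    -1.    -0.002]]
side [[478.78811003   0.         253.42948834]
 [  0.         478.78811003 191.12388548]
 [  0.           0.           1.        ]] [[ 0.877 -0.48  -0.017]
 [-0.334 -0.585 -0.739]
 [ 0.345  0.654 -0.673]] [-0.4580364   0.21335737  1.47694482] 1
core_stand [(array([209., 236.]), 0.76)]
core_pivot [(array([211., 240.]), 0.97)]
core_paddle [(array([193., 234.]), 0.83)]
core_paddle_end [(array([189., 234.]), 0.65)]
core_tail_end [(array([186., 234.]), 0.71)]
block_stand [(array([161., 224.]), 0.94)]
block_paddle_end [(array([144., 218.]), 0.55), (array([189., 234.]), 0.48)]
fin_core [(array([209., 238.]), 0.55)]
graphite_electrode [(array([148., 233.]), 0.9)]
paste_jar []
oilstone_block [
[... 463 characters left out ...]
[(array([203., 248.]), 0.78)]
core_pivot [(array([201., 248.]), 0.96), (array([204., 240.]), 0.54)]
core_paddle [(array([207., 240.]), 0.54)]
core_paddle_end [(array([204., 242.]), 0.87)]
core_tail_end [(array([206., 239.]), 0.67)]
block_stand [(array([185., 181.]), 0.7)]
block_paddle_end [(array([187., 165.]), 0.91)]
fin_core [(array([203., 240.]), 0.55)]
graphite_electrode [(array([172., 169.]), 0.75)]
paste_jar [(array([172., 215.]), 0.57)]
oilstone_block [(array([233., 214.]), 0.73), (array([205., 241.]), 0.44)]
divider_edge it knows: block_paddle_end, block_stand, core_paddle, core_paddle_end, core_pivot, core_stand, core_tail_end, fin_core, graphite_electrode, oilstone_block, paste_jar
```

Run:
```python
import cv2
for n,(r0,r1,c0,c1) in {'side0':(90,290,130,390),'top0':(110,290,130,370)}.items():
    i=cv2.imread(f'pics/{n}.png'); cv2.imwrite(f'pics/{n}z.png',cv2.resize(i[r0:r1,c0:c1],None,fx=3,fy=3,interpolation=cv2.INTER_CUBIC))
```

```text
(no output)
```

View pics/side0.png

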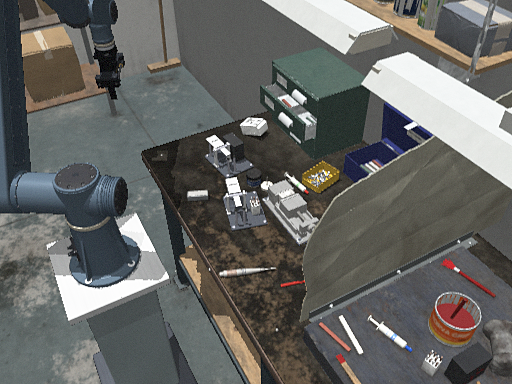

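View pics/top0.png

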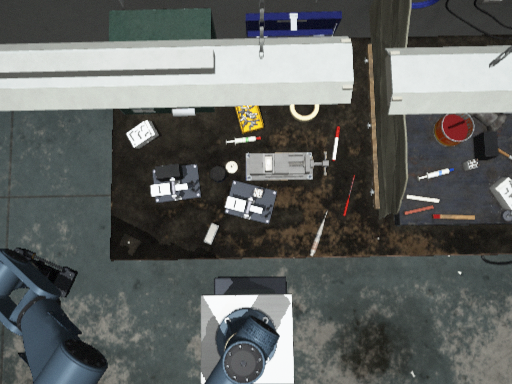

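View pics/side0z.png

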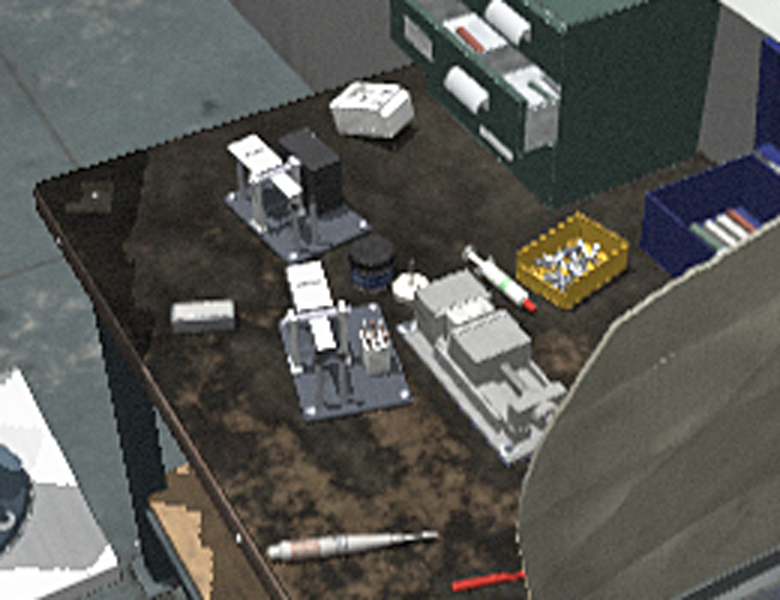

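View pics/top0z.png

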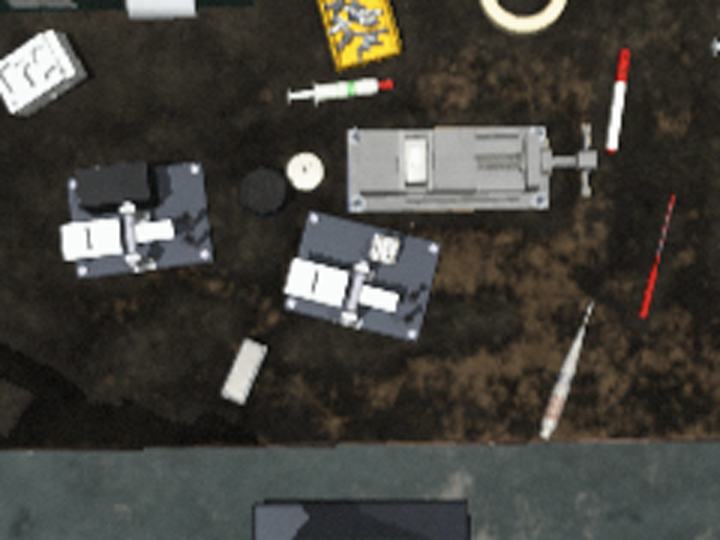

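The finned core's stand is the middle one: plate around (row 201, col 248) in the top view, showing the bar, blade to the left. The block stand is further left (185, 181), the jar at (172, 217), the oilstone at (233, 211), and the vice behind and to the right. Next I'll measure the geometry from the two views.

```bash
cat >> h.py <<'E'
def ray(c,rc):
    v=np.linalg.inv(c['K'])@np.array([rc[1],rc[0],1.]); d=c['R'].T@v; o=-c['R'].T@c['t']; return o,d/np.linalg.norm(d)
def atz(c,rc,z):
    o,d=ray(c,rc); return o+d*(z-o[2])/d[2]
def tri(rs):
    A=np.zeros((3,3));b=np.zeros(3)
    for o,d in rs:
        P=np.eye(3)-np.outer(d,d);A+=P;b+=P@o
    X=np.linalg.solve(A,b); return X,[np.linalg.norm((np.eye(3)-np.outer(d,d))@(X-o)) for o,d in rs]
def proj(c,X):
    p=c['K']@(c['R']@np.array(X)+c['t']); return p[1]/p[2],p[0]/p[2]
E
cat > m.py <<'E'
from h import *
s=robot.camera('side');t=robot.camera('top')
# zoomed px (x,y)
tz=lambda x,y:(110+(y+.5)/3-.5,130+(x+.5)/3-.5)
sz=lambda x,y:(90+(y+.5)/3-.5,130+(x+.5)/3-.5)
cs=[atz(t,tz(*p),.008) for p in [(310,212),(440,245),(418,340),(285,305)]]
print(np.round(cs,3)); 
FL,FR,NR,NL=cs
print('dims',np.linalg.norm(FL-FR),np.linalg.norm(NL-NR),np.linalg.norm(FL-NL),np.linalg.norm(FR-NR))
ex=(FL+FR-NL-NR)[:2]; ey=(FL+NL-FR-NR)[:2]
print('yaw',np.arctan2(ex[1],ex[0]),np.arctan2(-ey[0],ey[1]))
ctr=np.mean(cs,0)
for nm,a,b in [('bladeend',(288,282),(305,265)),('tail',(398,300),(321,346)),('far right corner',(440,245),(410,400)),('near right corner',(418,340),(306,418))]:
    X,e=tri([ray(t,tz(*a)),ray(s,sz(*b))]); print(nm,X.round(3),np.round(e,4))
for nm in ['fin_core','core_pivot']:
    print(nm,tri([ray(t,robot.spot_in(t,nm)[0]['at']),ray(s,robot.spot_in(s,nm)[0]['at'])]))
def model(yaw,o,th=.1):
    x=np.array([np.cos(yaw),np.sin(yaw),0]);y=np.array([-x[1],x[0],0])
    pts={'pl%d%d'%(a,b):(a*1.,b,8) for a in(-34,88) for b in(-82,82)}
    pts.update({'bl%d'%a:(a,78*np.cos(th),82+78*np.sin(th)) for a in(-20,20)})
    pts.update({'tl%d'%a:(a,-48*np.cos(th),82-48*np.sin(th)) for a in(-10,10)})
    pts.update({'ch%d%d'%(a,b):(a,b,89) for a in(-32,32) for b in(-9,9)})
    return {k:np.array([o[0],o[1],0])+(x*v[0]+y*v[1]+np.array([0,0,v[2]]))/1000 for k,v in pts.items()}
import sys
yaw=(np.arctan2(ex[1],ex[0])+np.arctan2(-ey[0],ey[1]))/2
o=ctr[:2]-0.027*np.array([np.cos(yaw),np.sin(yaw)])
print('origin',o,yaw)
for n,c,(r0,c0) in [('side',s,(90,130)),('top',t,(110,130))]:
    i=cv2.resize(np.ascontiguousarray(c['img'][r0+40:r0+150,c0+40:c0+160,::-1]),None,fx=6,fy=6,interpolation=cv2.INTER_CUBIC)
    for k,X in model(yaw,o).items():
        r,cc=proj(c,X); cv2.circle(i,(int((cc-c0-40+.5)*6),int((r-r0-40+.5)*6)),3,(0,0,255) if k[:2]!='ch' else (0,255,0),-1)
    cv2.imwrite(f'pics/{n}_m.png',i[:600])
E
python3 m.py
```

```text
[[ 0.552  0.039  0.008]
 [ 0.51  -0.115  0.008]
 [ 0.398 -0.086  0.008]
 [ 0.442  0.07   0.008]]
dims 0.15926208260615535 0.1620964331075564 0.11455342211204814 0.1154843535041964
yaw -0.26043229842349885 -0.2720279716585072
bladeend [0.465 0.059 0.091] [0.0048 0.0048]
tail [ 0.435 -0.061  0.082] [0.0049 0.0049]
far right corner [ 0.509 -0.114  0.008] [0.0008 0.0008]
near right corner [ 0.396 -0.086  0.012] [0.0011 0.0011]
fin_core (array([ 0.50706414, -0.04756142,  0.03711166]), [np.float64(0.0045183890018275965), np.float64(0.004518389001827509)])
core_pivot (array([ 0.47164046, -0.00961518, -0.00628921]), [np.float64(0.0026743492324710397), np.float64(0.0026743492324709972)])
origin [ 0.44922031 -0.0159332 ] -0.266230135041003
```

View pics/side_m.png

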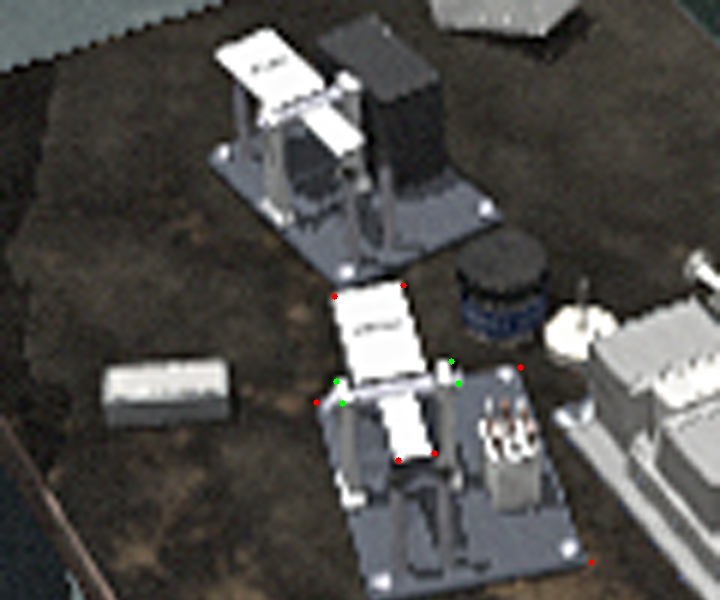

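View pics/top_m.png

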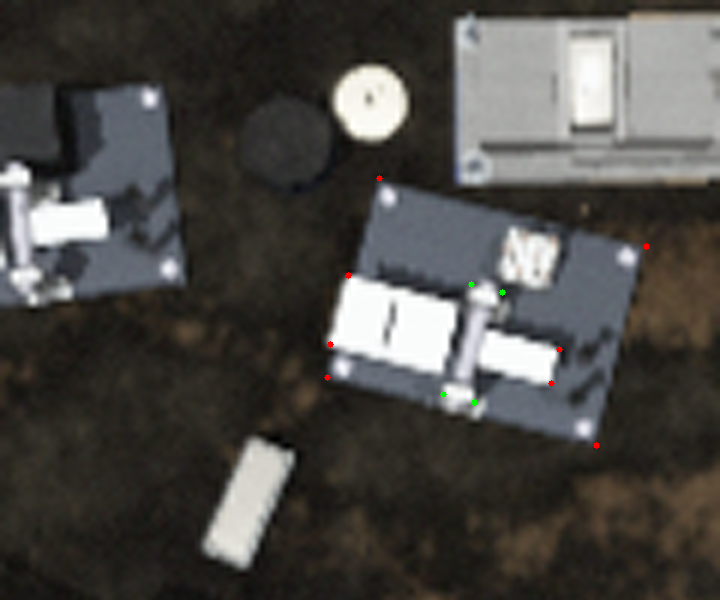

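```bash
cat > go.py <<'E'
# python3 go.py ys zt [xs]: remaining turn/shift (tool axes) to stand point (xs,ys) mm with fingertip at height zt mm
from h import *
import sys
O=np.array([.447,-.016]);YAW=-.265
ys,zt=float(sys.argv[1])/1e3,float(sys.argv[2])/1e3; xs=float(sys.argv[3])/1e3 if len(sys.argv)>3 else 0
o=robot.get_obs();R=Ro.from_quat(o['tool_rot']);p=np.array(o['position'])
ex=np.array([np.cos(YAW),np.sin(YAW),0]);ey=np.array([-ex[1],ex[0],0]);
tip=p+R.as_matrix()[:,1]*.008-np.r_[O,0]
print('t',round(o['time'],2),'tip in stand mm',np.round([tip@ex*1e3,tip@ey*1e3,tip[2]*1e3],1),'F',np.round(o['ft_force'],1),'grip',round(o['grip_width'],3),'q',np.round(o['q'],2))
Rt=np.array([ey*-1,[0,0,-1],ex]).T   # tool x=-ey? check right-handed
if np.linalg.det(Rt)<0: Rt[:,0]*=-1
T=Ro.from_matrix(Rt)
tgt=np.r_[O,0]+ex*xs+ey*ys+np.array([0,0,zt+.008])
print('turn deg',(R.inv()*T).as_rotvec(degrees=True).round(1),'shift now-axes',R.inv().apply(tgt-p).round(4),'shift target-axes',T.inv().apply(tgt-p).round(4))
E
python3 go.py -36 160
python3 -m crank '[[[0,10,0,0,0,0,0],[0,10,0,0,0,0,0],[0,10,0,0,0,0,0],[0,10,0,0,0,0,0],[0,10,0,0,0,0,0]]]' 20
python3 go.py -36 160
```

```text
t 1.5 tip in stand mm [-342.4  516.4  222.6] F [-0.2 -0.1  0.7] grip 0.087 q [ 0.98  0.53  1.43 -0.    1.18 -0.18]
turn deg [-0.  81.4 -0. ] shift now-axes [ 0.4209  0.0626 -0.4951] shift target-axes [0.5524 0.0626 0.3424]
time: 2.12
position: [0.2518, 0.572, 0.2306]
tool_rot: [-0.564, 0.426, -0.426, 0.564]
ft_force: [0.1, 1.3, 0.5]
grip_width: 0.0449
t 2.12 tip in stand mm [-342.4  516.4  222.6] F [0.1 1.3 0.5] grip 0.045 q [ 0.98  0.53  1.43 -0.    1.18  0.7 ]
turn deg [-0.  31.1 -0. ] shift now-axes [0.6498 0.0626 0.008 ] shift target-axes [0.5524 0.0626 0.3424]
```

```bash
python3 -m crank '[[[0,0,0,0.05,0,0,0],[0,0,0,0.05,0,0,0],[0,0,0,0.05,0,0,0],[0,0,0,0.05,0,0,0],[0,0,0,0.05,0,0,0]]]'
python3 -m crank '[[[0,0,0,0.05,0,0,0],[0,0,0,0.05,0,0,0],[0,0,0,0.05,0,0,0],[0,0,0,0.05,0,0,0],[0,0,0,0.05,0,0,0]]]'
python3 go.py -36 160
```

```text
time: 2.75
position: [0.3222, 0.3306, 0.2308]
tool_rot: [-0.565, 0.424, -0.424, 0.566]
ft_force: [1.5, 0.1, 0.4]
grip_width: 0.0014
time: 3.38
position: [0.3922, 0.0903, 0.2309]
tool_rot: [-0.565, 0.424, -0.425, 0.566]
ft_force: [-0.6, -0.0, -0.7]
grip_width: 0.0004
t 3.38 tip in stand mm [-80.7  88.3 222.9] F [-0.6 -0.  -0.7] grip 0.0 q [-0.05  0.23  1.96  0.    0.96 -0.34]
turn deg [-0.1 31.4  0. ] shift now-axes [0.1481 0.063  0.004 ] shift target-axes [0.1243 0.0629 0.0807]
```

```bash
python3 -m crank '[[[0,6.2,0,0,0,0,0],[0,6.2,0,0,0,0,0],[0,6.2,0,0,0,0,0],[0,6.2,0,0,0,0,0],[0,6.3,0,0,0,0,0]]]'
python3 go.py -36 150
```

```text
time: 4.0
position: [0.3918, 0.0919, 0.2307]
tool_rot: [0.43, -0.561, 0.561, -0.43]
ft_force: [-0.0, -0.2, -0.1]
grip_width: 0.0004
t 4.0 tip in stand mm [-81.5  89.7 222.7] F [-0.  -0.2 -0.1] grip 0.0 q [-0.05  0.23  1.96 -0.    0.96  0.21]
turn deg [-0.   0.1 -0. ] shift now-axes [0.1258 0.0728 0.0813] shift target-axes [0.1256 0.0727 0.0815]
```

```bash
python3 -m crank '[[[0,0,0,0.0315,0,0.0205,0],[0,0,0,0.0315,0,0.0205,0],[0,0,0,0.0315,0.02,0.0205,0],[0,0,0,0.0315,0.035,0.0205,0],[0,0,0,0,0.035,0,0]]]'
python3 go.py -36 95
python3 - <<'E'
from h import *
for n in ['side','top','wrist']:
    c=robot.camera(n); save(c,n+'1')
    if n=='wrist': print(c['K'],c['T_tool_cam'].round(3))
    if n!='wrist':
        r0,c0=(130,170) if n=='side' else (150,170)
        i=cv2.resize(c['img'][r0:r0+110,c0:c0+120,::-1],None,fx=5,fy=5,interpolation=cv2.INTER_CUBIC); cv2.imwrite(f'pics/{n}1z.png',i)
E
```

```text
time: 4.62
position: [0.4412, -0.0539, 0.1402]
tool_rot: [0.429, -0.56, 0.563, -0.431]
ft_force: [-0.3, 0.1, -0.3]
grip_width: 0.0009
t 4.62 tip in stand mm [  4.3 -38.1 132.2] F [-0.3  0.1 -0.3] grip 0.001 q [-0.37  0.44  1.97 -0.    0.73 -0.11]
turn deg [-0.3  0.1  0. ] shift now-axes [-0.0021  0.0372 -0.0045] shift target-axes [-0.0021  0.0372 -0.0043]
[[297.31863964   0.         259.40802566]
 [  0.         297.31863964 189.79102107]
 [  0.           0.           1.        ]] [[-0.     0.965  0.263 -0.072]
 [ 0.001 -0.263  0.965 -0.154]
 [ 1.     0.    -0.001  0.   ]
 [ 0.     0.     0.     1.   ]]
```

View pics/side1z.png

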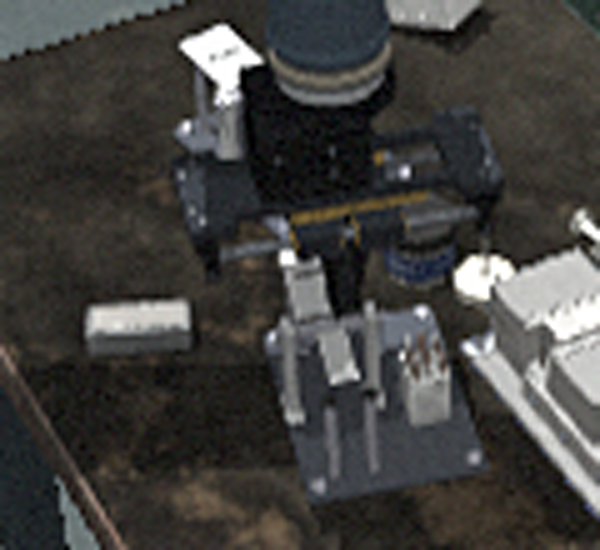

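View pics/wrist1.png

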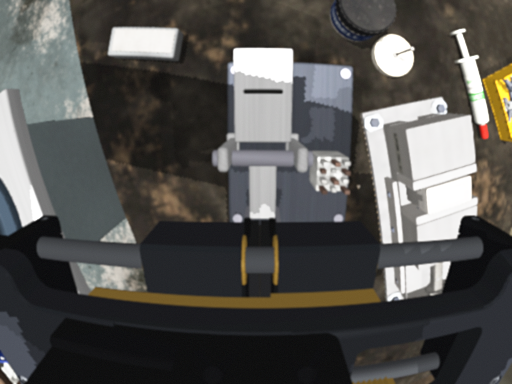

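The side and wrist views show the closed fingers above the tail. In the wrist view the finger and tail are both at col 262, so the sideways alignment is good, and everything nearby is clear. Descending.

```bash
python3 -m crank '[[[0,0,0,-0.004,0.008,0,0],[0,0,0,-0.004,0.008,0,0],[0,0,0,0,0.008,0,0],[0,0,0,0,0.008,0,0],[0,0,0,0,0.006,0,0]]]'
python3 go.py -30 75 4
python3 -m crank '[[[0,0,0,0,0.004,0,0],[0,0,0,0,0.004,0,0],[0,0,0,0,0.004,0,0],[0,0,0,0,0.004,0,0],[0,0,0,0,0.004,0,0]]]'
python3 go.py -30 55 4
```

```text
time: 5.4
position: [0.4405, -0.0431, 0.1021]
tool_rot: [-0.431, 0.561, -0.56, 0.431]
ft_force: [0.0, -1.0, 0.9]
grip_width: 0.0006
t 5.4 tip in stand mm [  0.9 -27.9  94.1] F [ 0.  -1.   0.9] grip 0.001 q [-0.35  0.52  2.   -0.    0.62 -0.09]
turn deg [0.  0.3 0. ] shift now-axes [0.0022 0.0191 0.0031] shift target-axes [0.0021 0.0191 0.0031]
time: 6.02
position: [0.4408, -0.0431, 0.0825]
tool_rot: [0.431, -0.56, 0.561, -0.431]
ft_force: [0.3, 0.2, 2.6]
grip_width: 0.0009
t 6.03 tip in stand mm [  1.1 -27.8  74.5] F [0.3 0.2 2.6] grip 0.001 q [-0.35  0.56  2.01  0.    0.57 -0.09]
turn deg [-0.   0.3 -0. ] shift now-axes [0.0022 0.0195 0.0029] shift target-axes [0.0022 0.0195 0.0029]
```

Contact is made at about 2.6 N. I'll keep pressing slowly.

```bash
python3 -m crank '[[[0,0,0,0,0.004,0,0],[0,0,0,0,0.004,0,0],[0,0,0,0,0.004,0,0],[0,0,0,0,0.004,0,0],[0,0,0,0,0.004,0,0]]]'
python3 go.py -26 45 1
```

```text
time: 6.65
position: [0.4405, -0.0432, 0.0622]
tool_rot: [-0.431, 0.561, -0.56, 0.431]
ft_force: [0.2, -0.6, 0.3]
grip_width: 0.0002
t 6.65 tip in stand mm [  0.9 -27.9  54.2] F [ 0.2 -0.6  0.3] grip 0.0 q [-0.35  0.61  2.02 -0.    0.51 -0.09]
turn deg [0.  0.3 0. ] shift now-axes [-0.0019  0.0092  0.0001] shift target-axes [-0.0019  0.0092  0.0001]
```

Run:
```python
from h import *
for n in ['side','wrist']:
    c=robot.camera(n); save(c,n+'2')
    if n=='side': cv2.imwrite('pics/side2z.png',cv2.resize(c['img'][130:240,170:290,::-1],None,fx=5,fy=5,interpolation=cv2.INTER_CUBIC))
```

```text
(no output)
```

View pics/side2z.png

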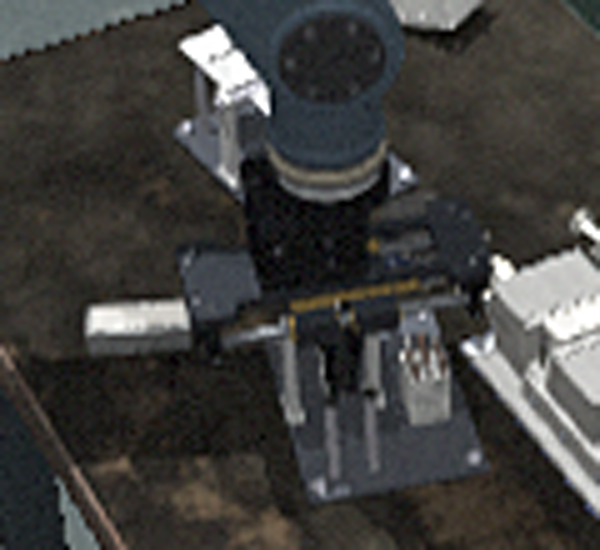

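View pics/wrist2.png

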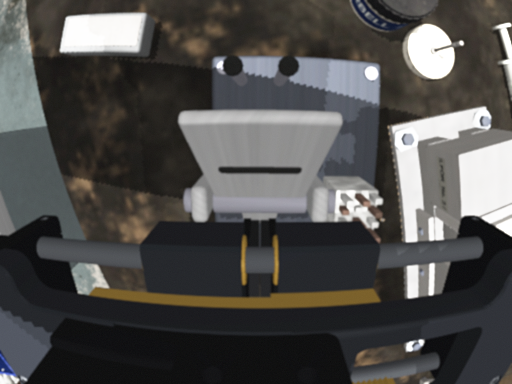

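The blade is up at about 50–55° (its upright bar face fills the wrist view around (170, 260)), and nothing else moved. I'll press a little further, then retract and go over to the +y side.

```bash
python3 -m crank '[[[0,0,0,0,0.003,0,0],[0,0,0,0,0.003,0,0],[0,0,0,0,0.002,0,0],[0,0,0,0,0,0,0],[0,0,0,0,0,0,0]]]'
python3 go.py -30 190 1
python3 -m crank '[[[0,0,0,0,-0.02,0,0],[0,0,0,0,-0.03,0,0],[0,0,0,0,-0.03,0,0],[0,0,0,0,-0.03,0,0],[0,0,0,0,-0.03,0,0]]]'
python3 go.py 80 190 0
python3 - <<'E'
from h import *
c=robot.camera('wrist'); save(c,'wrist3')
E
```

```text
time: 7.38
position: [0.4405, -0.0431, 0.0545]
tool_rot: [-0.431, 0.561, -0.56, 0.431]
ft_force: [0.8, 0.2, -0.3]
grip_width: 0.0007
t 7.38 tip in stand mm [  0.9 -27.9  46.5] F [ 0.8  0.2 -0.3] grip 0.001 q [-0.35  0.62  2.02  0.    0.49 -0.09]
turn deg [ 0.   0.3 -0. ] shift now-axes [ 2.100e-03 -1.435e-01  1.000e-04] shift target-axes [ 2.100e-03 -1.435e-01  1.000e-04]
time: 8.0
position: [0.4402, -0.0429, 0.1955]
tool_rot: [-0.431, 0.561, -0.56, 0.431]
ft_force: [0.3, -0.4, -0.3]
grip_width: 0.0003
t 8.0 tip in stand mm [  0.4 -27.7 187.5] F [ 0.3 -0.4 -0.3] grip 0.0 q [-0.35  0.34  1.91  0.    0.89 -0.09]
turn deg [ 0.   0.3 -0. ] shift now-axes [-0.1077 -0.0025  0.0002] shift target-axes [-0.1077 -0.0025 -0.0004]
```

View pics/wrist3.png

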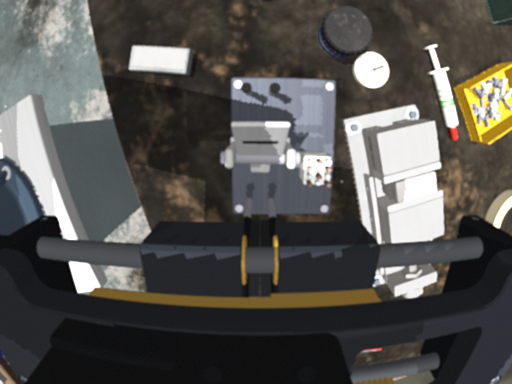

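The blade is standing steeply at around (140, 262) and held its angle. Moving to the +y side and lowering.

```bash
python3 -m crank '[[[0,0,0,-0.03,-0.002,0,0],[0,0,0,-0.03,0,0,0],[0,0,0,-0.03,0,0,0],[0,0,0,-0.025,0,0,0],[0,0,0,0,0,0,0]]]'
python3 -m crank '[[[0,0,0,0,0.02,0,0],[0,0,0,0,0.02,0,0],[0,0,0,0,0.02,0,0],[0,0,0,0,0.008,0,0],[0,0,0,0,0,0,0]]]'
python3 go.py 10 120 0
python3 - <<'E'
from h import *
c=robot.camera('side'); cv2.imwrite('pics/side4z.png',cv2.resize(c['img'][130:240,170:290,::-1],None,fx=5,fy=5,interpolation=cv2.INTER_CUBIC))
E
```

```text
time: 8.68
position: [0.4699, 0.0693, 0.1962]
tool_rot: [-0.432, 0.56, -0.56, 0.432]
ft_force: [0.0, -0.2, -0.2]
grip_width: 0.0007
time: 9.3
position: [0.4697, 0.0675, 0.1282]
tool_rot: [-0.431, 0.561, -0.56, 0.431]
ft_force: [0.3, 0.6, 0.1]
grip_width: 0.0006
t 9.3 tip in stand mm [ -0.   86.6 120.2] F [0.3 0.6 0.1] grip 0.001 q [-0.09  0.5   1.9  -0.    0.75  0.17]
turn deg [0.1 0.3 0. ] shift now-axes [ 0.0766  0.0002 -0.0004] shift target-axes [0.0766 0.0002 0.    ]
```

View pics/side4z.png

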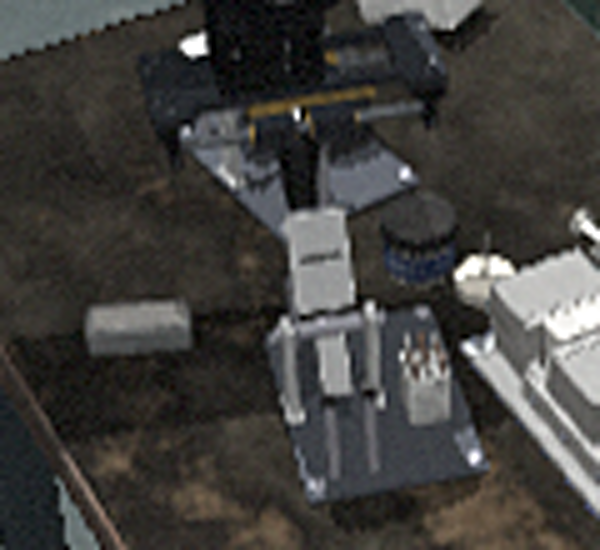

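The fingers are behind the raised blade and the blade is free. Pushing toward -y.

```bash
python3 -m crank '[[[0,0,0,0.007,0,0,0],[0,0,0,0.007,0,0,0],[0,0,0,0.006,0,0,0],[0,0,0,0.006,0,0,0],[0,0,0,0.006,0,0,0]]]'
python3 go.py 10 120 0
python3 -m crank '[[[0,0,0,0.006,0,0,0],[0,0,0,0.006,0,0,0],[0,0,0,0.006,0,0,0],[0,0,0,0.006,0,0,0],[0,0,0,0.006,0,0,0]]]'
python3 go.py 10 120 0
```

```text
time: 9.98
position: [0.4618, 0.0366, 0.1286]
tool_rot: [0.431, -0.56, 0.561, -0.431]
ft_force: [-0.4, 0.4, 0.7]
grip_width: 0.0004
t 9.97 tip in stand mm [  0.5  54.6 120.6] F [-0.4  0.4  0.7] grip 0.0 q [-0.16  0.49  1.93 -0.    0.73  0.1 ]
turn deg [-0.   0.3  0. ] shift now-axes [ 0.0446  0.0006 -0.0007] shift target-axes [ 0.0446  0.0006 -0.0005]
time: 10.6
position: [0.4541, 0.0077, 0.1286]
tool_rot: [0.431, -0.56, 0.56, -0.431]
ft_force: [0.8, 0.1, -0.1]
grip_width: 0.0007
t 10.6 tip in stand mm [  0.7  24.7 120.6] F [ 0.8  0.1 -0.1] grip 0.001 q [-0.23  0.48  1.95 -0.    0.71  0.03]
turn deg [-0.   0.3  0. ] shift now-axes [ 0.0147  0.0006 -0.0007] shift target-axes [ 0.0147  0.0006 -0.0007]
```

```bash
python3 -m crank '[[[0,0,0,0.005,0,0,0],[0,0,0,0.005,0,0,0],[0,0,0,0.005,0,0,0],[0,0,0,0.005,0,0,0],[0,0,0,0.005,0,0,0]]]'
python3 go.py -20 120 0
python3 - <<'E'
from h import *
for n in ['side','wrist']:
    c=robot.camera(n); save(c,n+'5')
    if n=='side': cv2.imwrite('pics/side5z.png',cv2.resize(c['img'][130:240,170:290,::-1],None,fx=5,fy=5,interpolation=cv2.INTER_CUBIC))
E
```

```text
time: 11.22
position: [0.4476, -0.0163, 0.1285]
tool_rot: [-0.431, 0.561, -0.56, 0.431]
ft_force: [-1.3, 0.6, 0.3]
grip_width: 0.0009
t 11.22 tip in stand mm [  0.7  -0.2 120.5] F [-1.3  0.6  0.3] grip 0.001 q [-0.29  0.47  1.96  0.    0.71 -0.03]
turn deg [ 0.   0.3 -0. ] shift now-axes [ 0.0198  0.0005 -0.0008] shift target-axes [ 0.0198  0.0005 -0.0007]
```

View pics/side5z.png

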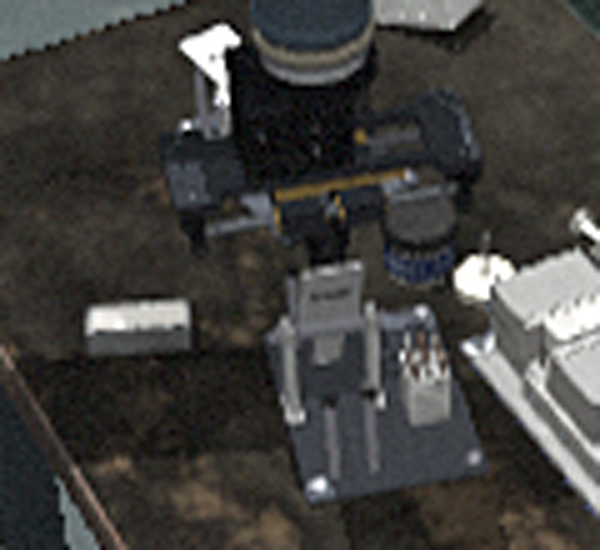

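View pics/wrist5.png

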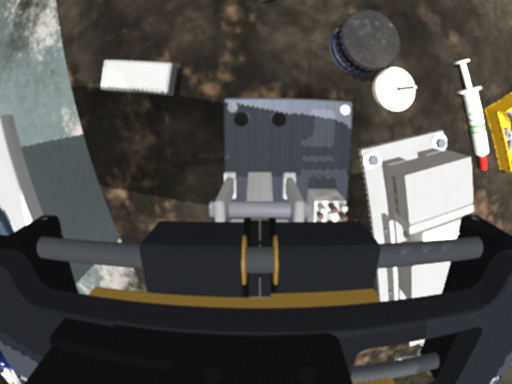

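The paddle is now just past upright and touches only the fingers. Next I follow it over and down in an arc.

```bash
python3 -m crank '[[[0,0,0,0.005,0,0,0],[0,0,0,0.005,0.001,0,0],[0,0,0,0.005,0.001,0,0],[0,0,0,0.005,0.0015,0,0],[0,0,0,0.005,0.002,0,0]]]'
python3 go.py -40 100 0
python3 -m crank '[[[0,0,0,0.004,0.003,0,0],[0,0,0,0.004,0.003,0,0],[0,0,0,0.003,0.003,0,0],[0,0,0,0.003,0.003,0,0],[0,0,0,0.002,0.003,0,0]]]'
python3 go.py -48 82 0
```

```text
time: 11.95
position: [0.4413, -0.0407, 0.123]
tool_rot: [0.431, -0.56, 0.561, -0.431]
ft_force: [0.8, 0.9, 0.6]
grip_width: 0.0002
t 11.95 tip in stand mm [  1.  -25.3 115. ] F [0.8 0.9 0.6] grip 0.0 q [-0.35  0.48  1.98 -0.    0.68 -0.09]
turn deg [-0.   0.3  0. ] shift now-axes [ 0.0147  0.015  -0.001 ] shift target-axes [ 0.0147  0.015  -0.001 ]
time: 12.58
position: [0.4372, -0.0559, 0.1078]
tool_rot: [-0.431, 0.56, -0.56, 0.431]
ft_force: [-0.2, 2.2, 0.8]
grip_width: 0.0003
t 12.57 tip in stand mm [  1.  -41.1  99.8] F [-0.2  2.2  0.8] grip 0.0 q [-0.38  0.51  2.   -0.    0.64 -0.12]
turn deg [0.  0.3 0. ] shift now-axes [ 0.0069  0.0178 -0.001 ] shift target-axes [ 0.0069  0.0178 -0.001 ]
```

```bash
python3 -m crank '[[[0,0,0,0.002,0.002,0,0],[0,0,0,0.002,0.002,0,0],[0,0,0,0.002,0.002,0,0],[0,0,0,0.001,0.002,0,0],[0,0,0,0.001,0.002,0,0]]]'
python3 go.py -48 82 0
```

```text
time: 13.2
position: [0.4352, -0.0635, 0.0979]
tool_rot: [0.431, -0.56, 0.561, -0.431]
ft_force: [0.5, -0.3, 0.2]
grip_width: 0.0002
t 13.2 tip in stand mm [  1.1 -49.   89.9] F [ 0.5 -0.3  0.2] grip 0.0 q [-0.4   0.53  2.01 -0.    0.61 -0.14]
turn deg [-0.   0.3  0. ] shift now-axes [-0.001   0.0079 -0.0011] shift target-axes [-0.001   0.0079 -0.0011]
```

Now the last few millimetres, slowly, watching the force.

```bash
python3 -m crank '[[[0,0,0,0,0.0015,0,0],[0,0,0,0,0.0015,0,0],[0,0,0,0,0.001,0,0],[0,0,0,0,0.001,0,0],[0,0,0,0,0.001,0,0]]]'
python3 go.py -48 82 0
python3 -m crank '[[[0,0,0,0,0.0005,0,0],[0,0,0,0,0.0005,0,0],[0,0,0,0,0.0005,0,0],[0,0,0,0,0,0,0],[0,0,0,0,0,0,0]]]'
python3 go.py -48 82 0
```

```text
time: 13.82
position: [0.4352, -0.0634, 0.092]
tool_rot: [0.431, -0.56, 0.56, -0.431]
ft_force: [1.0, -1.1, 0.3]
grip_width: 0.0004
t 13.82 tip in stand mm [  1.1 -48.9  84. ] F [ 1.  -1.1  0.3] grip 0.0 q [-0.4   0.54  2.01 -0.    0.59 -0.14]
turn deg [-0.   0.3  0. ] shift now-axes [-0.0009  0.002  -0.0011] shift target-axes [-0.0009  0.002  -0.0011]
time: 14.45
position: [0.4351, -0.0634, 0.0905]
tool_rot: [-0.431, 0.561, -0.56, 0.431]
ft_force: [-0.2, 0.1, 0.5]
grip_width: 0.0007
t 14.45 tip in stand mm [  0.9 -48.8  82.5] F [-0.2  0.1  0.5] grip 0.001 q [-0.4   0.54  2.01  0.    0.59 -0.14]
turn deg [ 0.   0.3 -0. ] shift now-axes [-0.0008  0.0005 -0.0009] shift target-axes [-0.0008  0.0005 -0.0009]
```

```bash
python3 -m crank '[[[0,0,0,0,0.0005,0,0],[0,0,0,0,0.0005,0,0],[0,0,0,0,0,0,0],[0,0,0,0,0,0,0],[0,0,0,0,0,0,0]]]'
python3 go.py -48 82 0 | head -1
```

```text
time: 15.08
position: [0.4352, -0.0634, 0.0902]
tool_rot: [0.431, -0.56, 0.561, -0.431]
ft_force: [-0.8, 0.2, 8.9]
grip_width: 0.0004
t 15.07 tip in stand mm [  1.  -48.9  82.2] F [-0.8  0.2  8.9] grip 0.0 q [-0.4   0.54  2.01 -0.    0.58 -0.14]
```

Run:
```python
from h import *
for n in ['side','wrist']:
    c=robot.camera(n); save(c,n+'6')
    if n=='side': cv2.imwrite('pics/side6z.png',cv2.resize(c['img'][130:240,170:290,::-1],None,fx=5,fy=5,interpolation=cv2.INTER_CUBIC))
```

```text
(no output)
```

View pics/side6z.png

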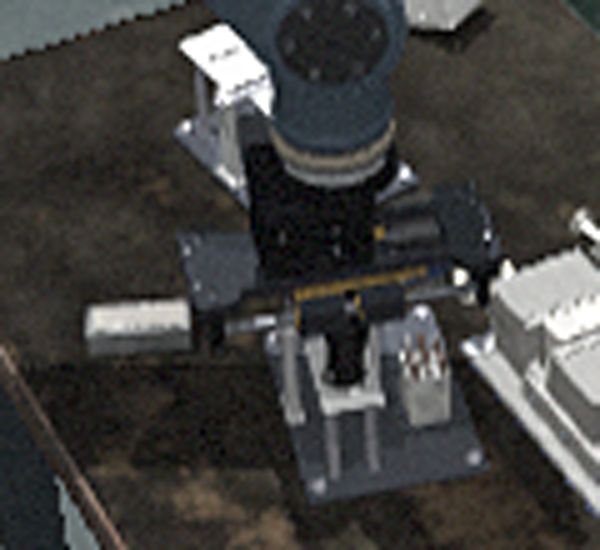

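The force rose sharply to 9 N at 82.2 mm, the height of the blade's top when flat, so the blade is on its rests. The picture agrees: the blade lies on the right posts. Now I retract and check.

```bash
python3 -m crank '[[[0,0,0,0,-0.005,0,0],[0,0,0,0,-0.03,0,0],[0,0,0,0,-0.03,0,0],[0,0,0,0,-0.03,0,0],[0,0,0,0,-0.03,0,0]]]'
python3 -m crank '[[[0,0,0,-0.05,0,0,0],[0,0,0,-0.05,0,0,0],[0,0,0,-0.05,0,0,0],[0,0,0,-0.05,0,0,0],[0,0,0,-0.05,0,0,0]]]'
python3 -m crank '[[[0,0,0,0,0,0,0],[0,0,0,0,0,0,0],[0,0,0,0,0,0,0],[0,0,0,0,0,0,0],[0,0,0,0,0,0,0]]]'
python3 - <<'E'
from h import *
for n in ['side','top']:
    c=robot.camera(n); save(c,n+'7')
    r0,c0=(130,170) if n=='side' else (150,170)
    cv2.imwrite(f'pics/{n}7z.png',cv2.resize(c['img'][r0:r0+110,c0:c0+120,::-1],None,fx=5,fy=5,interpolation=cv2.INTER_CUBIC))
    a=cv2.imread(f'pics/{n}0.png').astype(int); d=np.abs(a-c['img'][:,:,::-1]).max(2); print(n)
    for th in ['fin_core','graphite_electrode','paste_jar','oilstone_block','block_paddle_end','core_paddle_end']:
        print(th,[(np.round(x['at'],1),round(x['conf'],2)) for x in robot.spot_in(c,th)][:2])
E
```

```text
time: 15.8
position: [0.4349, -0.0633, 0.2156]
tool_rot: [-0.431, 0.561, -0.56, 0.431]
ft_force: [-0.6, -0.3, -0.2]
grip_width: 0.0003
time: 16.42
position: [0.4994, 0.1798, 0.2146]
tool_rot: [0.431, -0.56, 0.56, -0.431]
ft_force: [0.1, -0.1, 0.5]
grip_width: 0.0005
time: 17.05
position: [0.4994, 0.1774, 0.2147]
tool_rot: [0.431, -0.561, 0.561, -0.431]
ft_force: [-0.3, 0.1, -0.7]
grip_width: 0.0004
side
fin_core [(array([205.8, 256.5]), 0.56), (array([200. , 236.8]), 0.16)]
graphite_electrode [(array([146.5, 234.6]), 0.57)]
paste_jar [(array([180.9, 252.7]), 0.8)]
oilstone_block [(array([194. , 194.9]), 0.69)]
block_paddle_end [(array([144.1, 216.6]), 0.46)]
core_paddle_end [(array([200.3, 237.5]), 0.77)]
top
fin_core [(array([208.6, 255.4]), 0.27)]
graphite_electrode []
paste_jar [(array([173.3, 219.3]), 0.57)]
oilstone_block [(array([233.3, 213.9]), 0.59)]
block_paddle_end [(array([208.5, 254.3]), 0.4)]
core_paddle_end [(array([209. , 255.4]), 0.93)]
```

View pics/side7z.png

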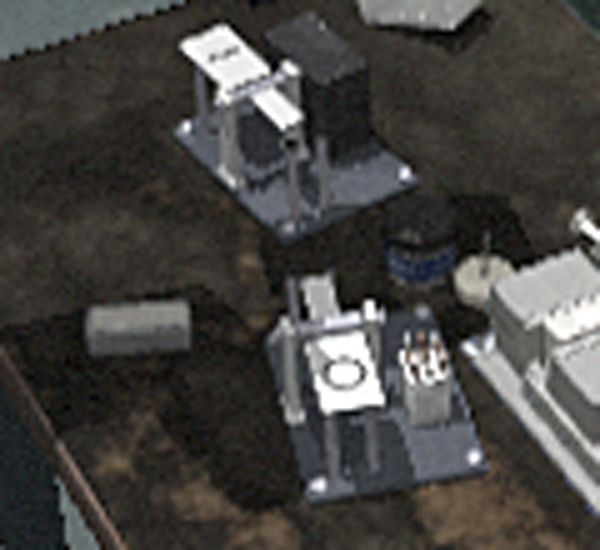

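View pics/top7z.png

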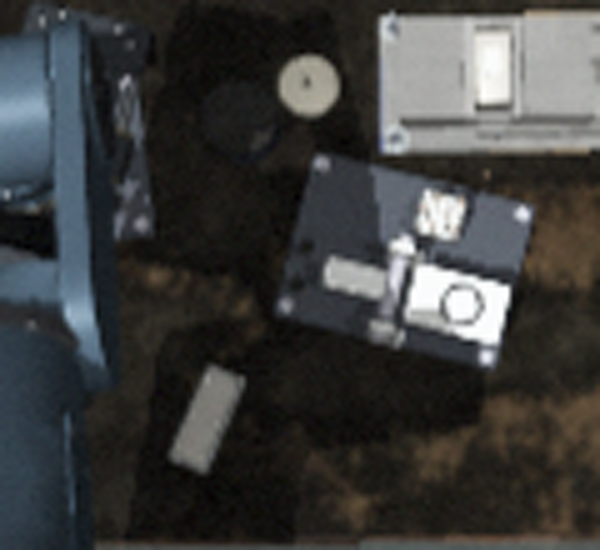

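The ring faces up at about (373, 343) in the side crop, with the blade flat on its posts. The block's paddle still shows its bar, and the core, jar, stone and block stand where they were. The hand is clear and the wrist force is near zero.

```bash
python3 -c "
from rig import robot
print(robot.hand_in())"
```

```text
the job is handed in; nothing more can be done
None
```

The finned core's paddle is turned over and lies flat on its far rests with the ring face up. I handed the job in with about 31 s of the 48 s left; the hand-in reports no verdict.

**What I did:** I pressed the tail down with the closed fingertips, which raised the blade to about 60°. Then I pushed the blade over its pivot from the other side and followed it down.

**Forces:** The most I read was 8.9 N, when the blade seated. Forces were read only at the end of each move, so I would not have seen a short peak in between.

**Last checks:**
- **Paddle:** it seated at a fingertip height of 82.2 mm, against 82 mm expected for a flat blade. The side and top views both show the ring. I did not measure the joint angle directly.
- **Rest of the scene:** by eye, the block's paddle still shows its bar. The core, graphite block, jar and oilstone look unmoved.
- **Hand:** it is clear of everything, with wrist force under 1 N.

**Disagreements:**
- In the last top view the arm hid the block stand. The network did not find the graphite block there and put the block's paddle end, at low confidence, on the core's paddle. I checked that stand in the side view only.
- The network's early core and pivot positions were a few centimetres off, so I located the stand from its plate corners instead, good to a few millimetres.

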